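# Clear a fallen can from the canning line's infeed

### The arm

A 6-joint arm with a two-finger parallel gripper is mounted at the origin on the work surface. World frame = base frame: x ahead of the robot, y to its left, z up, the work surface at z = 0. Lengths are in m, angles in degrees, forces in N, time in s.
With the tool pointing down it reaches from about 0.4 to 0.825 m from the base axis. Payload 7 kg.
Tool frame: the origin (TCP) lies between the finger pads; the fingertips stand 22 mm ahead of it and the grasp point (between the pads) lies 3 mm ahead of it; z points along the fingers, y is the direction in which the jaws open and shut (so a half turn about z gives the same grasp; the last joint's range is limited). The gripper opens to 88 mm and grips with 3 to 60 N. Pads are 19 mm wide; open, the fingers measure 130 mm over their backs; the gripper's body (78 mm by 193 mm) begins 47 mm behind the grasp point.
Start: joints at [-51.102, 20.546, 0.682, 0, -70.136, -16.507], TCP at [0.257, -0.624, 0.249] pointing down, gripper open.
Joint ranges: [-176.03, 176.03], [-82.01, 121.73], [-58.28, 71.71], [-173.87, 95.51], [-174.79, -0.11], [-173.66, 173.66]. Speed limits (degrees/s): [136.94, 136.94, 172.46, 180, 180, 180].

### API

Orientations are given as [roll, pitch, yaw] about the fixed x, y, z axes, in that order (R = Rz(yaw) Ry(pitch) Rx(roll)).
In Python, from plant import telemetry, cams, r gives the robot as it stands.
- The arm moves only by the tool carry_out, never from a script. Its argument "commands" is one flat list of numbers, 5 for each row, row after row: the shift along the world's x, y, z as a fraction of full scale, then the turn about the world's z as a fraction of full scale, then the gripper's target within -1 to 1 (shut at 1, half-way at 0, fully open at -1). In form: [x, y, z, turn, claw, x, y, z, turn, claw, ...]. A call has 1 to 8 rows; each row shifts and turns the commanded pose from where the row before left it; what a row does not reach is not made up. Full scale, the value 1, is 0.04 m for a shift and 4 degrees for a turn. A row lasts 1/10 s, in which the tool goes at most 50 mm and 8.59 degrees, less where a joint would pass 70% of its speed; a pose out of reach is approached as far as the arm can. A call with a number of a shift or a turn outside -1 to 1 is refused whole. A call with a gripper value outside its range is refused whole. The fingers move at their own pace and stop on an object; "grip_force" is the grip in N (left out, the last holds). Time passes only in rows, so rows that do not move let the fingers close. It gives the time, the measured TCP pose, the force and the opening at its end, in the units of the state.
- telemetry.get_state(): the state, without advancing time (a new reading comes with each control period).
- cams.capture(name): name is "scene" or "top" or "wrist"; returns a dict with "frame" (384x512x3 uint8, red, green, blue), "camera_matrix" (3x3 intrinsics, pixels), "camera_from_world" (4x4, takes a point from world to camera coordinates); the wrist camera has in their place "mount" (4x4, takes a point from camera to tool coordinates, whose origin is the TCP and whose axes are the flange's). Camera axes: x right, y down, z forward; pixel columns grow to the right and rows downward; lengths in m; the calibration is good to about 2 mm. A picture is of the moment at which its call begins: read the wrist's pose just before it. There is no depth.
- r.close_job(): hands the job in, once; it reports no verdict.
The state is a dict: "time_s": time; "joints": joint angles; "qd": joint speeds; "joint_torque": joint torques, N m; "tcp_pos": TCP position; "eef_rot": TCP orientation; "contact_force": force on the tool from outside, world axes, zero at the start; "moment": the same for the moment, N m; "gripper_width": finger opening in m.
Only numpy, scipy, OpenCV 4.12 (cv2) and the standard library are available. Lean on these libraries where they do the work, as an engineer would, in place of code of your own. Each camera call takes 0.05 s, during which the arm holds its last target. There are 200 camera calls.

### The job

A can has fallen over crosswise in the three-lane infeed and blocks the lane entrances. Lift the three standing cans in front of it out and stand them all on the set-aside tray, take out the fallen can and lay it in the scrap bin, then stand the three good cans back in the infeed, one in each lane and right up to the gate. Do not tip over a good can, and leave the tape roll and the jar where they are.

Things in the scene. Friction and masses are not known exactly. Their poses are not given: they have to be found in the camera images.
- infeed: fixed infeed, black bed top 20 mm up. Origin on the table; x along lanes to gate, y left, z up. Gate: white block 72 mm high, face at x=100 mm. White dividers at y=-38 and 38 (4 thick, 45 above bed, from x=20 to gate) and guide rods (inner faces y=-112, 112, 50 above bed) form 3 lanes 72 wide, centres y=-76, 0, 76. A can at the gate has x=73; over 58 will do. Open bed from x=20 back to -140.
- can_a: one of three identical good cans: empty open aluminium can standing mouth up, body 53 mm across, 134 mm tall (straight sides 12 to 116 mm up, mouth 50 mm), about 18 g, easily tipped. They start almost touching, side by side across the infeed's bed before the fallen can (those in the carton stay there). Origin: centre of its underside; z up along its axis.
- can_b: one of three identical good cans: empty open aluminium can standing mouth up, body 53 mm across, 134 mm tall (straight sides 12 to 116 mm up, mouth 50 mm), about 18 g, easily tipped. They start almost touching, side by side across the infeed's bed before the fallen can (those in the carton stay there). Origin: centre of its underside; z up along its axis.
- can_c: one of three identical good cans: empty open aluminium can standing mouth up, body 53 mm across, 134 mm tall (straight sides 12 to 116 mm up, mouth 50 mm), about 18 g, easily tipped. They start almost touching, side by side across the infeed's bed before the fallen can (those in the carton stay there). Origin: centre of its underside; z up along its axis.
- fallen_can: the fallen can: same size as the good ones, 53 x 134 mm, 18 g, creased near its mouth, lying on a flattened side (does not roll) on the infeed's bed, crosswise before the dividers. Origin: middle of its axis, 26 mm above what it lies on; x along its axis to the mouth. Beyond its middle the empty centre lane has room for a finger; on the robot's side the good cans are 4 to 20 mm off.
- tray: the set-aside tray: fixed low steel tray with dark mat, 290 x 150 mm, rim 16 mm high, floor 4 mm thick. Origin: centre of its underside on the table; x along its length, y across. It stands on one side of the infeed, left or right.
- scrap_bin: the scrap bin: fixed grey open plastic box, 240 x 180 mm, 60 mm high, walls and floor 4 mm thick. Origin: centre of its underside on the table; x along its length, y across. It stands on the other side of the infeed.
- tape_roll: bystander: roll of brown packing tape lying flat, 100 mm across, 48 mm high, on the table left of the infeed's gate. Origin: centre of its underside.
- lube_jar: bystander: small jar with white cap, 68 mm across, 80 mm tall, on the table right of the infeed's gate. Origin: centre of its underside.
Mind the look-alikes: they are no part of the job. Leave any orange or purple look-alike of the can_c alone. Leave any green or purple look-alike of the can_a alone.

How it is judged (in metres and radians):
On the way, in this order (a step that is already met when the one before it is completed fails the run):
1. all three good cans stand upright and still on the set-aside tray (x of can_a in the frame of tray between -0.14 and 0.14 m and y of can_a in the frame of tray between -0.07 and 0.07 m and z of each of can_a, can_b, can_c in the frame of tray below 0.014 m and angle between each of can_a, can_b, can_c's own z axis and vertical below 0.1 rad and linear speed of each of can_a, can_b, can_c below 0.02 m/s and x of can_b in the frame of tray between -0.14 and 0.14 m and y of can_b in the frame of tray between -0.07 and 0.07 m and x of can_c in the frame of tray between -0.14 and 0.14 m and y of can_c in the frame of tray between -0.07 and 0.07 m), for 0.2 s.
2. the fallen can lies in the scrap bin while the good cans are still on the tray (x of fallen_can in the frame of scrap_bin between -0.116 and 0.116 m and y of fallen_can in the frame of scrap_bin between -0.086 and 0.086 m and z of fallen_can in the frame of scrap_bin below 0.05 m and linear speed of fallen_can below 0.05 m/s and x of can_a in the frame of tray between -0.14 and 0.14 m and y of can_a in the frame of tray between -0.07 and 0.07 m and z of each of can_a, can_b, can_c in the frame of tray below 0.014 m and x of can_b in the frame of tray between -0.14 and 0.14 m and y of can_b in the frame of tray between -0.07 and 0.07 m and x of can_c in the frame of tray between -0.14 and 0.14 m and y of can_c in the frame of tray between -0.07 and 0.07 m), for 0.2 s.
At the end, for the whole second after the job is handed in: The fallen can lies at rest inside the scrap bin, and the three good cans stand upright (within 0.1 rad) and at rest on the infeed's bed, one in each lane, each within 15 mm of the gate (x of fallen_can in the frame of scrap_bin between -0.116 and 0.116 m and y of fallen_can in the frame of scrap_bin between -0.086 and 0.086 m and z of fallen_can in the frame of scrap_bin below 0.05 m and linear speed of each of fallen_can, can_a, can_b, can_c below 0.02 m/s and x of can_a in the frame of infeed between 0.0585 and 0.082 m and y of can_a in the frame of infeed between -0.115 and 0.115 m and z of each of can_a, can_b, can_c in the frame of infeed below 0.028 m and angle between each of can_a, can_b, can_c's own z axis and vertical below 0.1 rad and x of can_b in the frame of infeed between 0.0585 and 0.082 m and y of can_b in the frame of infeed between -0.115 and 0.115 m and x of can_c in the frame of infeed between 0.0585 and 0.082 m and y of can_c in the frame of infeed between -0.115 and 0.115 m); the robot touches nothing.
It fails at once if a good can is tipped over (more than 0.7 rad) (angle between any of can_a, can_b, can_c's own z axis and vertical above 0.7 rad).
It fails at once if the tape roll or the jar is moved more than 30 mm (distance of any of tape_roll, lube_jar from where it was at the start of the episode above 0.03 m).
It also fails if it takes over 136 s, if anything falls off the work surface, if the arm or the gripper's body presses on something with over 40 N, if the wrist force passes 120 N, or if a joint passes its speed limit or range.

## Working session

There is one attempt and no reset: what is moved stays moved. The work goes in short steps, Python scripts to look and compute and a tool call to move; the robot and the scene stay as the last step left them, time stands still between calls to the robot, and variables do not carry over. Pictures are saved under pics/ and viewed, about 12 in all and at most 16, crops included, and the job is handed in when it is done.

Besides the shell and the picture viewer there is one more tool, called after ">>>" in YAML: its name, and indented under it one key for each argument. carry_out: Moves the arm, as the interface text tells. Shift numbers are shares of 0.04 m and turn numbers shares of 4 degrees, none past 1 either way. Its arguments: {"type":"object","properties":{"commands":{"type":"array"},"grip_force":{"type":"number"}},"required":["commands"]}

```bash
ls; mkdir -p pics; cat > h.py <<'E'
import numpy as np, cv2
from plant import telemetry, cams, r
def snap(n,f):
    c=cams.capture(n); cv2.imwrite('pics/'+f,c['frame'][:,:,::-1]); return c
def ray(c,u,v,z):
    K=c['camera_matrix'];T=np.array(c['camera_from_world'])
    d=T[:3,:3].T@np.linalg.inv(K)@[u,v,1]; o=-T[:3,:3].T@T[:3,3]
    return o+d*(z-o[2])/d[2]
def proj(c,p):
    T=np.array(c['camera_from_world']);q=np.array(c['camera_matrix'])@(T[:3,:3]@p+T[:3,3]);return q[:2]/q[2]
E
python3 - <<'E'
from h import *
import pickle
o={}
for n in('top','scene'):
    c=snap(n,n+'0.png'); o[n]=c; T=np.array(c['camera_from_world']); print(n,-T[:3,:3].T@T[:3,3],c['camera_matrix'][0])
    im=cv2.imread('pics/'+n+'0.png'); cv2.imwrite('pics/'+n+'0b.png',cv2.resize(im,(800,600),interpolation=cv2.INTER_CUBIC))
pickle.dump(o,open('o.pkl','wb'))
s=telemetry.get_state(); print(s)
E
```

```text
pics
top [ 0.39363083 -0.01862573  0.98797491] [380.63592653   0.         253.7731227 ]
scene [1.33090369 0.63183249 0.76792517] [458.72630533   0.         246.35111588]
{'time_s': 0.1, 'joints': array([-5.11017990e+01,  2.05870471e+01,  6.39606939e-01, -1.86587820e-02,
       -7.01352915e+01, -1.65065007e+01]), 'qd': array([-0.03872915, -0.11094601,  0.04395918,  0.09452658,  0.04883455,
        0.05346583]), 'joint_torque': array([-1.43230507e-03, -5.84162557e+01,  2.93747842e+01,  7.01533914e+00,
        1.01850060e-02, -6.09446693e-05]), 'tcp_pos': array([ 0.25695973, -0.62374433,  0.24772109]), 'eef_rot': array([ 1.79915694e+02, -6.68979405e-03, -1.57614648e+02]), 'contact_force': array([-0.24332415, -0.82481137,  0.03181395]), 'moment': array([ 0.02491263, -0.02470736, -0.00892567]), 'gripper_width': 0.08741658117302113}
```

View pics/top0b.png

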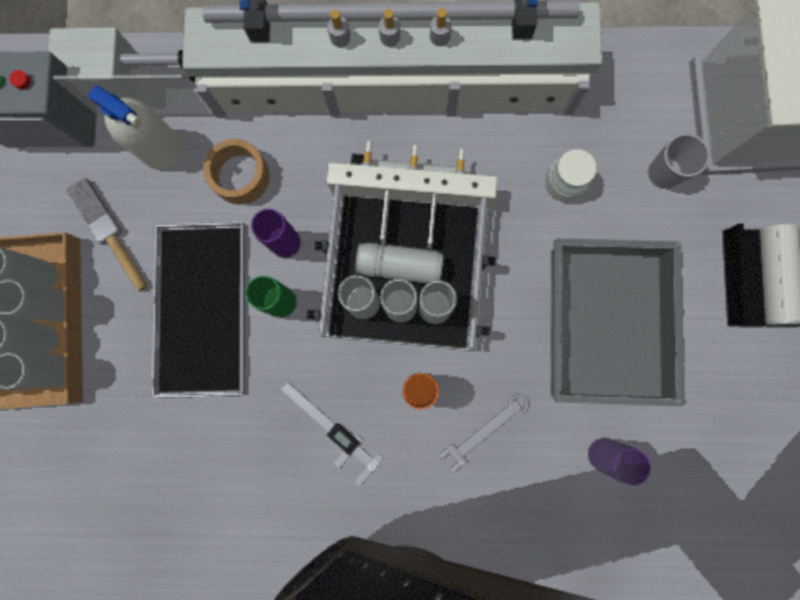

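View pics/scene0b.png

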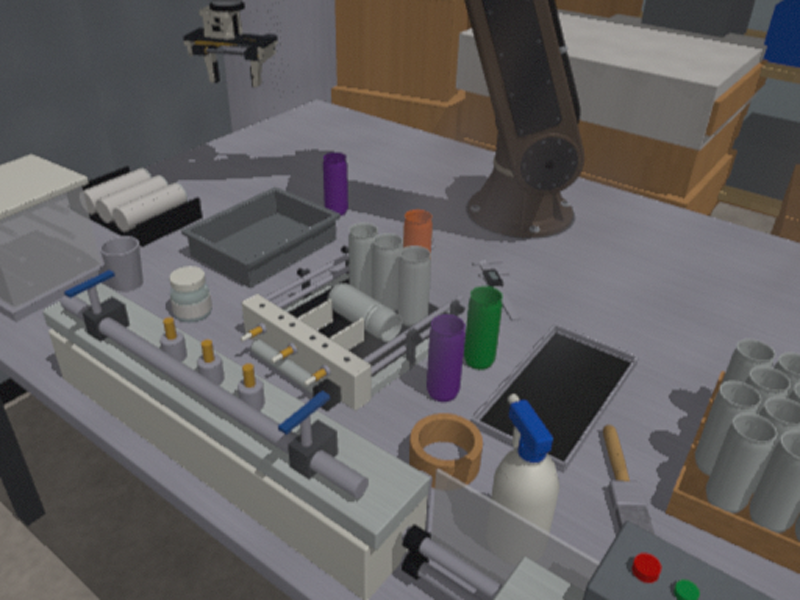

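```bash
python3 - <<'E'
from h import *
im=cv2.imread('pics/top0.png')[95:230,195:330]
cv2.imwrite('pics/c1.png',cv2.resize(im,None,fx=4.4,fy=4.4,interpolation=cv2.INTER_CUBIC))
import pickle
c=pickle.load(open('o.pkl','rb'))['top']
s=1.5625
def P(n,u,v,z): print(n,np.round(ray(c,u/s,v/s,z),4))
for n,u,v,z in [('trayTL',154,226,.016),('trayTR',244,224,.016),('trayBR',242,395,.016),('trayBL',153,395,.016),
 ('binTL',556,242,.06),('binTR',680,242,.06),('binBR',683,402,.06),('binBL',553,402,.06),
 ('gateL',328,188,.072),('gateR',497,197,.072),('purpleTop',268,228,.134),('greenTop',264,292,.134),('orange',420,390,.134),('cans',358,290,.134),('b',399,298,.134),('c',437,298,.134),('fallen',357,262,.046),('fallen2',442,267,.046),('tape',236,170,.048),('jar',576,166,.08)]: P(n,u,v,z)
E
```

```text
trayTL [0.6349 0.4202 0.016 ]
trayTR [0.6381 0.267  0.016 ]
trayBR [0.3534 0.2607 0.016 ]
trayBL [0.3524 0.4075 0.016 ]
binTL [ 0.5971 -0.2428  0.06  ]
binTR [ 0.597  -0.4358  0.06  ]
binBR [ 0.349  -0.4288  0.06  ]
binBL [ 0.3477 -0.2323  0.06  ]
gateL [0.6822 0.1179 0.072 ]
gateR [ 0.6667 -0.1494  0.072 ]
purpleTop [0.6023 0.1964 0.134 ]
greenTop [0.507  0.1995 0.134 ]
orange [ 0.3669 -0.0279  0.134 ]
cans [0.5102 0.0622 0.134 ]
b [0.4986 0.0026 0.134 ]
c [ 0.4987 -0.0523  0.134 ]
fallen [0.5677 0.0727 0.046 ]
fallen2 [ 0.5596 -0.0639  0.046 ]
tape [0.7208 0.274  0.048 ]
jar [ 0.7137 -0.2719  0.08  ]
```

View pics/c1.png

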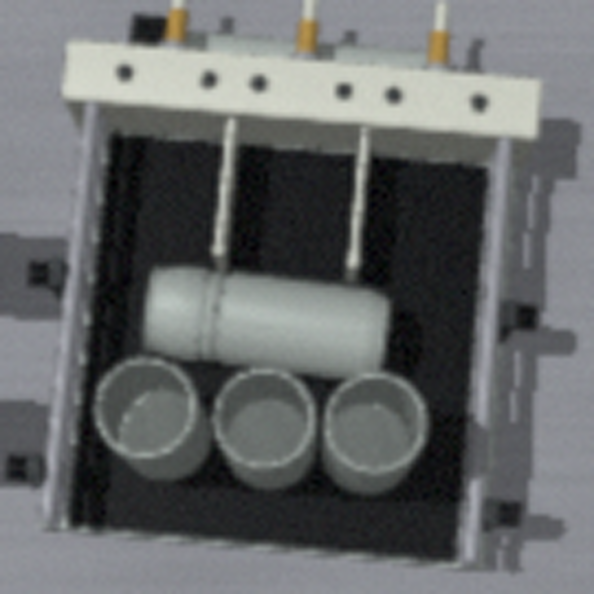

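```bash
python3 - <<'E'
from h import *
import pickle
c=pickle.load(open('o.pkl','rb'))['top']
def P(n,u,v,z):
    p=ray(c,195+u/4.4-.39,95+v/4.4-.39,z); print(n,np.round(p,4)); return p[:2]
L=P('gateL',65,97,.072);R=P('gateR',538,136,.072)
a=P('A',148,408,.154);b=P('B',265,418,.154);d=P('C',376,422,.154)
f1=P('fm',145,312,.0465);f2=P('fb',390,335,.0465)
P('d1',231,118,.065);P('d1e',220,258,.065);P('d2',364,128,.065);P('d2e',353,272,.065)
P('rodL',88,105,.07);P('rodLe',52,520,.07);P('rodR',502,140,.07);P('rodRe',466,558,.07)
y=(L-R)/np.linalg.norm(L-R); x=np.array([y[1],-y[0]]); o=(L+R)/2-.1*x
print('len',np.linalg.norm(L-R),'yaw',np.degrees(np.arctan2(x[1],x[0])),'O',o)
for n,p in zip(('a','b','c','f1','f2','fc'),(a,b,d,f1,f2,(f1+f2)/2)): print(n,np.round([(p-o)@x,(p-o)@y],4))
for l in (.076,0,-.076): print('target',o+.067*x+l*y)
E
```

```text
gateL [0.6916 0.1194 0.072 ]
gateR [ 0.6681 -0.1465  0.072 ]
A [0.5036 0.0622 0.154 ]
B [0.4986 0.0033 0.154 ]
C [ 0.4967 -0.0524  0.154 ]
fm [0.5731 0.075  0.0465]
fb [ 0.5598 -0.0648  0.0465]
d1 [0.6812 0.0257 0.065 ]
d1e [0.6004 0.0313 0.065 ]
d2 [ 0.6752 -0.0496  0.065 ]
d2e [ 0.5923 -0.0433  0.065 ]
rodL [0.6875 0.1066 0.07  ]
rodLe [0.4523 0.1225 0.07  ]
rodR [ 0.6665 -0.1267  0.07  ]
rodRe [ 0.4324 -0.1046  0.07  ]
len 0.26696273144807464 yaw -5.0458554001812965 O [ 0.58024165 -0.00473832]
a [-0.0823  0.0599]
b [-0.082   0.0008]
c [-0.079  -0.0548]
f1 [-0.0141  0.0788]
f2 [-0.0151 -0.0616]
fc [-0.0146  0.0086]
target [0.65366643 0.0650743 ]
target [ 0.646982   -0.01063117]
target [ 0.64029757 -0.08633664]
```

>>> carry_out:
  commands: [0.34,0.95,0.07,0.88,-1,0.34,0.95,0.07,0.88,-1,0.34,0.95,0.07,0.88,-1,0.34,0.95,0.07,0.88,-1,0.34,0.95,0.07,0.88,-1,0.34,0.95,0.07,0.88,-1,0.34,0.95,0.07,0.88,-1,0.34,0.95,0.07,0.88,-1]
  grip_force: 5

```text
time_s: 0.9
tcp_pos: [0.366, -0.3185, 0.2709]
eef_rot: [180.0, 0.0, -129.3]
contact_force: [0.9, -0.3, 0.7]
gripper_width: 0.0875
```

>>> carry_out:
  commands: [0.34,0.95,0.07,0.88,-1,0.34,0.95,0.07,0.88,-1,0.34,0.95,0.07,0.88,-1,0.34,0.95,0.07,0.88,-1,0.34,0.95,0.07,0.88,-1,0.34,0.95,0.07,0.88,-1,0.34,0.95,0.07,0.88,-1,0.34,0.95,0.07,0.88,-1]

```text
time_s: 1.7
tcp_pos: [0.4747, -0.0144, 0.2935]
eef_rot: [180.0, 0.0, -101.1]
contact_force: [0.7, -0.8, -0.3]
gripper_width: 0.0874
```

>>> carry_out:
  commands: [0.34,0.95,0.07,0.84,-1,0.34,0.95,0.07,0.84,-1,0,0,0,0,-1,0,0,0,0,-1,0,0,0,0,-1]

```text
time_s: 2.2
tcp_pos: [0.5014, 0.0594, 0.2986]
eef_rot: [180.0, -0.0, -94.6]
contact_force: [-0.3, -1.3, 1.0]
gripper_width: 0.0875
```

```bash
python3 - <<'E'
from h import *
import pickle
s=telemetry.get_state(); c=snap('wrist','w1.png'); pickle.dump((s,c),open('w1.pkl','wb'))
cv2.imwrite('pics/w1b.png',cv2.resize(cv2.imread('pics/w1.png'),(800,600)))
print(s['tcp_pos'],s['eef_rot'],s['time_s'],np.round(c['mount'],3),c['camera_matrix'])
E
```

```text
[0.50143787 0.05943787 0.29864845] [ 1.79956964e+02 -1.93280350e-02 -9.45992555e+01] 2.2 [[-0.001 -0.962 -0.273  0.073]
 [ 1.    -0.001  0.     0.002]
 [-0.001 -0.273  0.962 -0.137]
 [ 0.     0.     0.     1.   ]] [[326.11163356   0.         255.2746904 ]
 [  0.         326.11163356 190.9904496 ]
 [  0.           0.           1.        ]]
```

View pics/w1b.png

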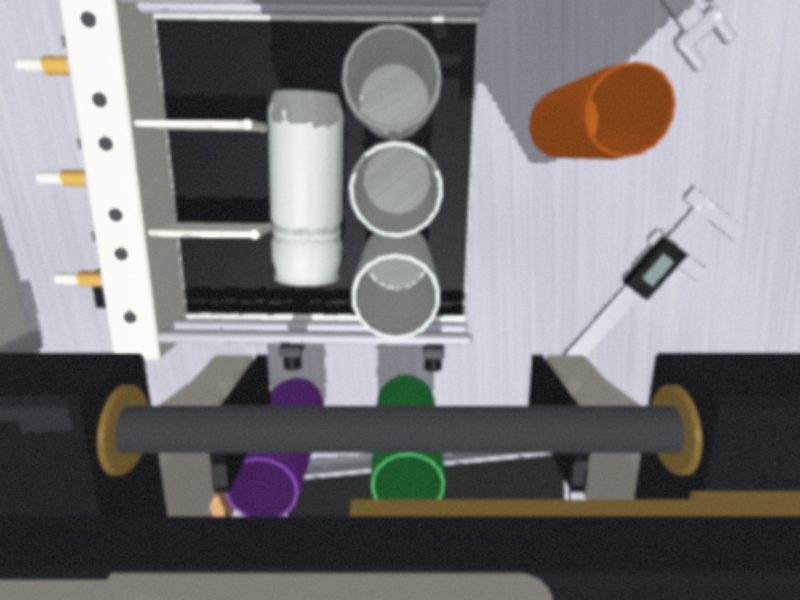

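```bash
cat >> h.py <<'E'
from scipy.spatial.transform import Rotation as Ro
def wray(s,c,u,v,z):
    T=np.eye(4);T[:3,:3]=Ro.from_euler('xyz',s['eef_rot'],degrees=True).as_matrix();T[:3,3]=s['tcp_pos'];T=T@np.array(c['mount'])
    d=T[:3,:3]@np.linalg.inv(c['camera_matrix'])@[u,v,1]; return T[:3,3]+d*(z-T[2,3])/d[2]
E
python3 - <<'E'
from h import *
import pickle
s,c=pickle.load(open('w1.pkl','rb'))
for n,u,v,z in [('C',391,77,.154),('B',396,188.5,.154),('A',396,296,.154),('Ax-',438,296,.154),('Ax+',354,296,.154),('fbot',306,92,.0465),('fmouth',306,284,.0465),('fx+',271,190,.0465),('fx-',342,190,.0465),('d2e',250,125,.065),('d2g',140,124,.065),('d1e',258,234,.065),('d1g',150,233,.065),('gateR',122,0,.072),('gateL',159,355,.072)]:
    print(n,np.round(wray(s,c,u*.64,v*.64,z),4))
E
```

```text
C [ 0.4947 -0.0508  0.154 ]
B [0.4968 0.005  0.154 ]
A [0.5018 0.0652 0.154 ]
Ax- [0.4778 0.0671 0.154 ]
Ax+ [0.5258 0.0632 0.154 ]
fbot [ 0.5561 -0.0604  0.0465]
fmouth [0.5745 0.0794 0.0465]
fx+ [0.5911 0.0053 0.0465]
fx- [0.5382 0.0096 0.0465]
d2e [ 0.5943 -0.0402  0.065 ]
d2g [ 0.6697 -0.047   0.065 ]
d1e [0.6006 0.0349 0.065 ]
d1g [0.6789 0.0278 0.065 ]
gateR [ 0.6614 -0.1208  0.072 ]
gateL [0.6885 0.1198 0.072 ]
```

>>> carry_out:
  commands: [0.03,0.1,-0.5,0,-1,0,0,-1,0,-1,0,0,-1,0,-1,0,0,-1,0,-1,0,0,-0.6,0,-1,0,0,-0.34,0,-1,0,0,0,0,-1,0,0,0,0,-1]

```text
time_s: 3.05
tcp_pos: [0.5033, 0.0632, 0.1219]
eef_rot: [-180.0, -0.0, -94.6]
contact_force: [0.2, -0.0, 0.0]
gripper_width: 0.0874
```

>>> carry_out:
  commands: [0,0,0,0,0,0,0,0,0,0,0,0,0,0,0,0,0,0,0,0,0,0,0,0,0,0,0,0,0,0,0,0,0,0,0]

```text
time_s: 3.75
tcp_pos: [0.5032, 0.064, 0.1215]
eef_rot: [-180.0, 0.0, -94.6]
contact_force: [-0.4, 0.1, 1.1]
gripper_width: 0.0531
```

>>> carry_out:
  commands: [0,0,0.2,0,0,0,0,0.6,0,0,0,0,1,0,0,0,0,1,0,0,0,0,1,0,0,0,0,0.7,0,0,0.17,0.4,0,0,0,0.28,0.8,0,0,0]

```text
time_s: 4.55
tcp_pos: [0.5211, 0.1115, 0.3032]
eef_rot: [-179.9, 0.1, -94.7]
contact_force: [0.5, 0.3, -0.6]
gripper_width: 0.0528
```

>>> carry_out:
  commands: [0.28,0.9,0,0,0,0.28,0.9,0,0,0,0.28,0.9,0,0,0,0.28,0.9,0,0,0,0.28,0.8,0,0,0,0.2,0.4,0,0,0,0.12,0.18,0,0,0,0,0,0,0,0]

```text
time_s: 5.35
tcp_pos: [0.5899, 0.3117, 0.3003]
eef_rot: [179.9, -0.1, -94.5]
contact_force: [-0.6, -0.9, -0.4]
gripper_width: 0.0528
```

```bash
python3 - <<'E'
from h import *
s=telemetry.get_state();print(s['tcp_pos'],s['gripper_width']); snap('top','t2.png');snap('scene','s2.png')
a=cv2.imread('pics/t2.png');b=cv2.imread('pics/s2.png')
cv2.imwrite('pics/v2.png',np.hstack([cv2.resize(a[80:300,60:340],(400,314)),cv2.resize(b[100:320,170:450],(400,314))]))
E
```

```text
[0.58990445 0.31168647 0.30029257] 0.05284744591749842
```

View pics/v2.png

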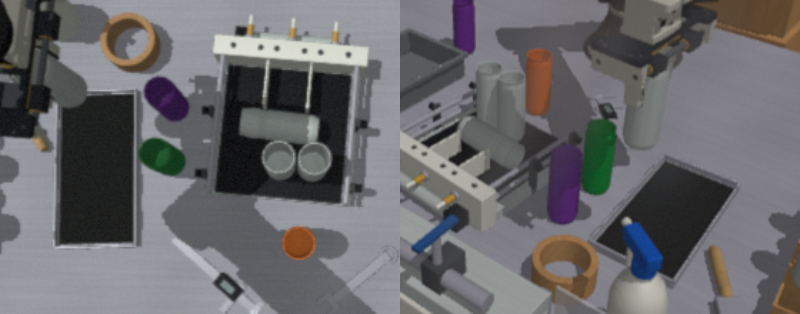

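>>> carry_out:
  commands: [0,0,-0.5,0,0,0,0,-1,0,0,0,0,-1,0,0,0,0,-1,0,0,0,0,-0.8,0,0,0,0,-0.4,0,0,0,0,-0.13,0,0,0,0,0,0,0]

```text
time_s: 6.25
tcp_pos: [0.5898, 0.3103, 0.1084]
eef_rot: [180.0, -0.0, -94.6]
contact_force: [0.3, 1.0, -0.2]
gripper_width: 0.0528
```

>>> carry_out:
  commands: [0,0,0,0,0,0,0,0,0,-0.3,0,0,0,0,-0.4,0,0,0,0,-0.7,0,0,0,0,-0.8,0,0,0,0,-0.8]

```text
time_s: 6.85
tcp_pos: [0.5899, 0.3112, 0.1083]
eef_rot: [-180.0, 0.0, -94.6]
contact_force: [-0.1, -0.6, 0.4]
gripper_width: 0.077
```

>>> carry_out:
  commands: [0,0,0.6,0,-1,0,0,1,0,-1,0,0,1,0,-1,-0.2,-0.8,0.4,0,-1,-0.3,-1,0,0,-1,-0.3,-1,0,0,-1,-0.3,-1,0,0,-1,-0.3,-1,0,0,-1]

```text
time_s: 7.65
tcp_pos: [0.5331, 0.1177, 0.2283]
eef_rot: [-180.0, 0.0, -94.5]
contact_force: [0.4, -1.0, -0.1]
gripper_width: 0.0878
```

>>> carry_out:
  commands: [-0.3,-1,0,0,-1,-0.3,-1,0,0,-1,-0.3,-0.88,0,0,-1,0,0,0,0,-1,0,0,0,0,-1]

```text
time_s: 8.15
tcp_pos: [0.4978, 0.0032, 0.2286]
eef_rot: [-180.0, 0.0, -94.7]
contact_force: [-0.2, 0.4, -0.5]
gripper_width: 0.0877
```

Down from 0.2285 to 0.1215 (−2.68), then grip.

>>> carry_out:
  commands: [0,0.02,-0.5,0,-1,0,0,-1,0,-1,0,0,-0.8,0,-1,0,0,-0.38,0,-1,0,0,0,0,-1,0,0,0,0,-1]

```text
time_s: 8.75
tcp_pos: [0.4986, 0.0054, 0.1212]
eef_rot: [180.0, -0.0, -94.5]
contact_force: [0.2, 0.2, 0.5]
gripper_width: 0.0877
```

>>> carry_out:
  commands: [0,0,0,0,0,0,0,0,0,0,0,0,0,0,0,0,0,0,0,0,0,0,0,0,0,0,0,0,0,0,0,0,0,0,0]

```text
time_s: 9.45
tcp_pos: [0.4981, 0.0047, 0.1212]
eef_rot: [-180.0, 0.0, -94.6]
contact_force: [0.7, -0.7, 2.4]
gripper_width: 0.0527
```

>>> carry_out:
  commands: [0,0,0.2,0,0,0,0,0.6,0,0,0,0,1,0,0,0,0,1,0,0,0,0,1,0,0,0,0.2,0.7,0,0,0,0.6,0,0,0,0,1,0,0,0]

```text
time_s: 10.25
tcp_pos: [0.498, 0.0764, 0.3028]
eef_rot: [-179.9, 0.1, -94.7]
contact_force: [1.2, 0.3, -1.1]
gripper_width: 0.0531
```

>>> carry_out:
  commands: [0,1,0,0,0,0,1,0,0,0,0,1,0,0,0,0,1,0,0,0,0,1,0,0,0,0,1,0,0,0,0,0.8,0,0,0,0,0.4,0,0,0]

```text
time_s: 11.05
tcp_pos: [0.4975, 0.367, 0.3007]
eef_rot: [180.0, -0.0, -94.5]
contact_force: [-0.7, -0.3, -0.7]
gripper_width: 0.0529
```

>>> carry_out:
  commands: [0,0,-0.5,0,0,0,0,-1,0,0,0,0,-1,0,0,0,0,-1,0,0,0,0,-0.8,0,0,0,0,-0.4,0,0,0,0,-0.13,0,0,0,0,0,0,0]

```text
time_s: 11.85
tcp_pos: [0.498, 0.3643, 0.1076]
eef_rot: [180.0, -0.1, -94.6]
contact_force: [-0.1, 0.1, 0.1]
gripper_width: 0.053
```

>>> carry_out:
  commands: [0,0,0,0,0,0,0,0,0,-0.3,0,0,0,0,-0.4,0,0,0,0,-0.7,0,0,0,0,-0.8,0,0,0,0,-0.8]

```text
time_s: 12.45
tcp_pos: [0.4979, 0.3648, 0.1079]
eef_rot: [-180.0, 0.0, -94.6]
contact_force: [-0.5, -0.3, 0.4]
gripper_width: 0.0767
```

>>> carry_out:
  commands: [0,0,0.6,0,-1,0,0,1,0,-1,0,0,1,0,-1,0,-0.8,0.4,0,-1,0,-1,0,0,-1,0,-1,0,0,-1,0,-1,0,0,-1,0,-1,0,0,-1]

```text
time_s: 13.25
tcp_pos: [0.4976, 0.1712, 0.228]
eef_rot: [-180.0, 0.0, -94.5]
contact_force: [0.9, -0.0, 1.3]
gripper_width: 0.0878
```

>>> carry_out:
  commands: [0,-1,0,0,-1,0,-1,0,0,-1,0,-1,0,0,-1,0,-1,0,0,-1,-0.04,-1,0,0,-1,0,-0.6,0,0,-1,0,0,0,0,-1,0,0,0,0,-1]

```text
time_s: 14.05
tcp_pos: [0.4962, -0.0518, 0.2278]
eef_rot: [-180.0, 0.0, -94.7]
contact_force: [-0.3, 0.4, 0.1]
gripper_width: 0.0879
```

```bash
python3 - <<'E'
from h import *
s=telemetry.get_state();print(s['tcp_pos'],s['gripper_width']); c=snap('wrist','w3.png')
a=cv2.imread('pics/w3.png');b=snap('top','t3.png')['frame'][:,:,::-1]
cv2.imwrite('pics/v3.png',np.hstack([cv2.resize(a,(480,360)),cv2.resize(b[110:290,70:220],(300,360))]))
import pickle;pickle.dump((s,c),open('w3.pkl','wb'))
E
```

```text
[ 0.49622599 -0.05175607  0.22778259] 0.08791083751771768
```

View pics/v3.png

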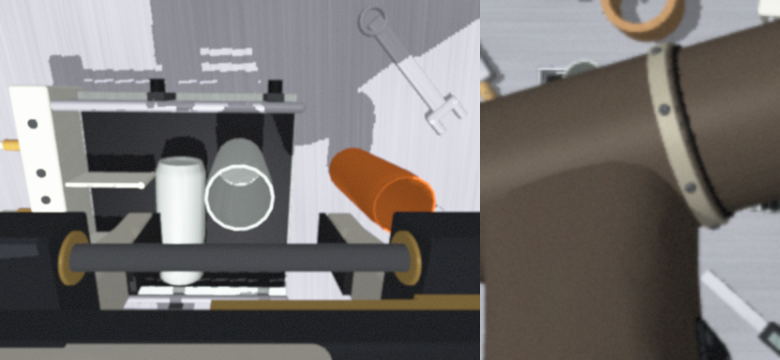

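```bash
python3 - <<'E'
from h import *
import pickle
s,c=pickle.load(open('w3.pkl','rb'));k=512/480
for u,v in [(239.5,197.5),(206.5,197),(273,198)]: print(wray(s,c,u*k,v*k,.154))
E
```

```text
[ 0.49457496 -0.05054889  0.154     ]
[ 0.5184839  -0.05290817  0.154     ]
[ 0.47027761 -0.04815715  0.154     ]
```

>>> carry_out:
  commands: [0,0,-0.5,0,-1,0,0,-0.5,0,-1]

```text
time_s: 14.35
tcp_pos: [0.4969, -0.0501, 0.1878]
eef_rot: [-179.9, 0.0, -94.5]
contact_force: [-0.3, -0.1, -0.6]
gripper_width: 0.0877
```

Within 2 mm. Down another 0.067 and grip.

>>> carry_out:
  commands: [-0.02,0,-0.8,0,-1,0,0,-0.6,0,-1,0,0,-0.26,0,-1,0,0,0,0,-1,0,0,0,0,-1]

```text
time_s: 14.85
tcp_pos: [0.4963, -0.0508, 0.1222]
eef_rot: [-179.9, -0.0, -94.5]
contact_force: [0.5, 0.8, -0.4]
gripper_width: 0.0875
```

>>> carry_out:
  commands: [0,0,0,0,0,0,0,0,0,0,0,0,0,0,0,0,0,0,0,0,0,0,0,0,0,0,0,0,0,0,0,0,0,0,0]

```text
time_s: 15.55
tcp_pos: [0.4956, -0.0513, 0.1215]
eef_rot: [-180.0, -0.0, -94.6]
contact_force: [-0.2, -0.1, 1.3]
gripper_width: 0.0534
```

>>> carry_out:
  commands: [0,0,0.2,0,0,0,0,0.6,0,0,0,0,1,0,0,0,0,1,0,0,0,0,1,0,0,0,0.2,0.7,0,0,-0.2,0.6,0,0,0,-0.25,0.9,0,0,0]

```text
time_s: 16.35
tcp_pos: [0.4775, 0.0166, 0.3028]
eef_rot: [-179.9, 0.1, -94.7]
contact_force: [1.5, 1.1, -0.4]
gripper_width: 0.0532
```

>>> carry_out:
  commands: [-0.25,1,0,0,0,-0.25,1,0,0,0,-0.25,1,0,0,0,-0.25,1,0,0,0,-0.25,1,0,0,0,-0.25,1,0,0,0,-0.25,0.9,0,0,0,-0.1,0.48,0,0,0]

```text
time_s: 17.15
tcp_pos: [0.4025, 0.3141, 0.3017]
eef_rot: [-180.0, 0.0, -94.5]
contact_force: [-0.1, -0.6, -1.1]
gripper_width: 0.053
```

>>> carry_out:
  commands: [0,0,-0.5,0,0,0,0,-1,0,0,0,0,-1,0,0,0,0,-1,0,0,0,0,-0.8,0,0,0,0,-0.4,0,0,0,0,-0.13,0,0,0,0,0,0,0]

```text
time_s: 17.95
tcp_pos: [0.4037, 0.3116, 0.1081]
eef_rot: [180.0, -0.1, -94.6]
contact_force: [0.5, 0.5, 0.3]
gripper_width: 0.0532
```

>>> carry_out:
  commands: [0,0,0,0,0,0,0,0,0,-0.3,0,0,0,0,-0.4,0,0,0,0,-0.7,0,0,0,0,-0.8,0,0,0,0,-0.8]

```text
time_s: 18.55
tcp_pos: [0.4035, 0.3119, 0.1083]
eef_rot: [-180.0, 0.0, -94.6]
contact_force: [-0.6, -0.4, -0.3]
gripper_width: 0.0773
```

>>> carry_out:
  commands: [0,0,0.6,0,-1,0,0,1,0,-1,0,0,1,0,-1,0.3,-0.6,0.4,0,-1,0.5,-0.9,0,0,-1,0.5,-0.9,0,-0.2,-1,0.5,-0.9,0,-0.2,-1,0.5,-0.9,0,0,-1]

```text
time_s: 19.35
tcp_pos: [0.496, 0.1425, 0.2284]
eef_rot: [-180.0, 0.0, -96.2]
contact_force: [0.5, 1.1, 1.2]
gripper_width: 0.0877
```

>>> carry_out:
  commands: [0.5,-1,0,0,-1,0.5,-1,0,0,-1,0.5,-1,0,0,-1,0.26,-0.6,0,0,-1,0,0,0,0,-1,0,0,0,0,-1]

```text
time_s: 19.95
tcp_pos: [0.5658, -0.0008, 0.2278]
eef_rot: [180.0, -0.0, -96.3]
contact_force: [0.6, 0.7, -0.6]
gripper_width: 0.0877
```

```bash
python3 - <<'E'
from h import *
s=telemetry.get_state();print(s['tcp_pos'],s['gripper_width']); c=snap('wrist','w4.png')
a=cv2.imread('pics/w4.png');b=snap('scene','t4.png')['frame'][:,:,::-1]
cv2.imwrite('pics/v4.png',np.hstack([cv2.resize(a,(480,360)),cv2.resize(b[140:320,270:430],(320,360))]))
import pickle;pickle.dump((s,c),open('w4.pkl','wb'))
E
```

```text
[ 0.56580072 -0.00078371  0.22775086] 0.08767828818111924
```

View pics/v4.png

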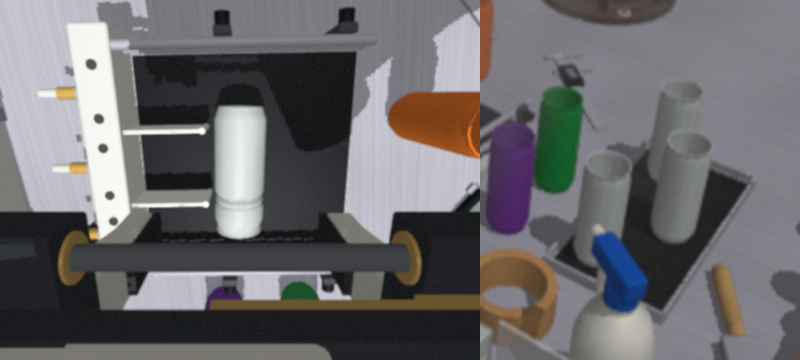

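>>> carry_out:
  commands: [0,0,-0.5,0,-1,0,0,-1,0,-1,0,0,-1,0,-1,0,0,-1,0,-1,0,0,-0.5,0,-1,0,0,-0.32,0,-1,0,0,0,0,-1]

```text
time_s: 20.75
tcp_pos: [0.565, 0.0005, 0.0541]
eef_rot: [179.9, -0.1, -96.1]
contact_force: [0.8, 0.1, 0.3]
gripper_width: 0.0879
```

>>> carry_out:
  commands: [0,0,0,0,0,0,0,0,0,0,0,0,0,0,0,0,0,0,0,0,0,0,0,0,0,0,0,0,0,0,0,0,0,0,0]
  grip_force: 6

```text
time_s: 21.45
tcp_pos: [0.5662, -0.0001, 0.0559]
eef_rot: [-180.0, 0.0, -96.2]
contact_force: [-1.3, 1.0, 6.1]
gripper_width: 0.0527
```

>>> carry_out:
  commands: [0,0,0.3,0,0,0,0,0.7,0,0,0,0,1,0,0,0,0,0.8,0,0,-0.2,-0.5,0.2,0,0,-0.25,-0.9,0,0,0,-0.25,-0.9,0,0,0,-0.25,-0.9,0,0,0]

```text
time_s: 22.25
tcp_pos: [0.5273, -0.1291, 0.1762]
eef_rot: [-180.0, 0.0, -96.1]
contact_force: [1.1, -0.4, -0.3]
gripper_width: 0.0531
```

>>> carry_out:
  commands: [-0.25,-1,0,0,0,-0.25,-1,0,0,0,-0.25,-1,0,0,0,-0.25,-1,0,0,0,-0.25,-0.9,0,0,0,-0.13,-0.5,0,0,0,0,0,0,0,0]

```text
time_s: 22.95
tcp_pos: [0.4716, -0.3464, 0.1756]
eef_rot: [180.0, -0.0, -96.3]
contact_force: [-0.1, -0.1, -0.7]
gripper_width: 0.053
```

```bash
python3 - <<'E'
from h import *
s=telemetry.get_state();print(s['tcp_pos'],s['gripper_width']); c=snap('top','t5.png')
b=snap('scene','s5.png')['frame'][:,:,::-1]; a=c['frame'][:,:,::-1]
cv2.imwrite('pics/v5.png',np.hstack([cv2.resize(a[130:280,300:470],(408,360)),cv2.resize(b[80:230,80:250],(408,360))])[:,:800])
E
```

```text
[ 0.47157608 -0.3463678   0.1755939 ] 0.052977225665441274
```

View pics/v5.png

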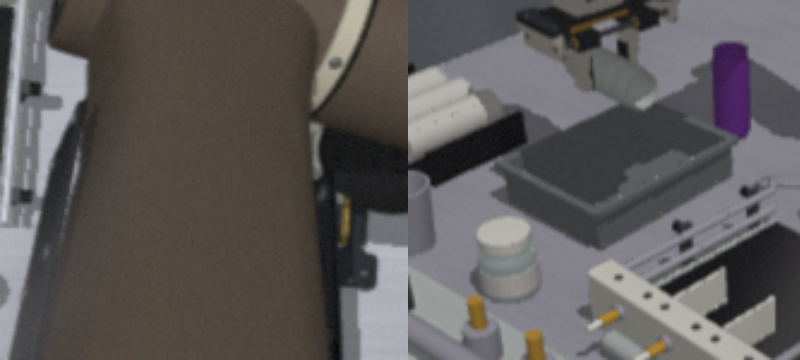

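>>> carry_out:
  commands: [0,0,-0.5,0,0,0,0,-0.9,0,0,0,0,-0.9,0,0,0,0,-0.6,0,0,0,0,-0.34,0,0,0,0,0,0,0,0,0,0,0,0]

```text
time_s: 23.75
tcp_pos: [0.4736, -0.344, 0.0467]
eef_rot: [-179.9, -0.0, -96.1]
contact_force: [0.6, 0.9, -0.5]
gripper_width: 0.0529
```

>>> carry_out:
  commands: [0,0,0,0,-0.4,0,0,0,0,-0.8,0,0,0,0,-1,0,0,0,0,-1,0,0,0,0,-1,0,0,0,0,-1]

```text
time_s: 24.35
tcp_pos: [0.4727, -0.3441, 0.0458]
eef_rot: [-180.0, -0.0, -96.2]
contact_force: [-0.1, -0.0, 0.1]
gripper_width: 0.0869
```

>>> carry_out:
  commands: [0,0,0.4,0,-1,0,0,1,0,-1,0,0,1,0,-1,0,0,1,0,-1,0,0,1,0,-1,0,0.7,0.4,0,-1,0,1,0,0,-1,0,1,0,0,-1]

```text
time_s: 25.15
tcp_pos: [0.4726, -0.2353, 0.2384]
eef_rot: [-179.9, 0.0, -96.3]
contact_force: [0.2, 0.4, -0.5]
gripper_width: 0.0878
```

>>> carry_out:
  commands: [-0.1,1,0,0.2,-1,-0.1,1,0,0.2,-1,-0.1,1,0,0,-1,-0.1,1,0,0,-1,-0.1,1,0,0,-1,-0.1,1,0,0,-1,-0.1,1,0,0,-1,-0.1,1,0,0,-1]

```text
time_s: 25.95
tcp_pos: [0.4401, 0.0854, 0.238]
eef_rot: [-180.0, 0.0, -94.6]
contact_force: [1.1, 0.5, -0.1]
gripper_width: 0.0874
```

>>> carry_out:
  commands: [-0.2,1,0,0,-1,-0.2,1,0,0,-1,-0.2,1,0,0,-1,-0.2,1,0,0,-1,-0.1,1,0,0,-1,-0.03,0.7,0,0,-1,0,0,0,0,-1,0,0,0,0,-1]

```text
time_s: 26.75
tcp_pos: [0.4031, 0.3121, 0.2373]
eef_rot: [180.0, -0.1, -94.5]
contact_force: [-0.0, -0.0, -0.2]
gripper_width: 0.0875
```

```bash
python3 - <<'E'
from h import *
s=telemetry.get_state();print(s['tcp_pos'],s['eef_rot'],s['gripper_width']); c=snap('wrist','w6.png')
a=cv2.imread('pics/w6.png');b=snap('top','t6.png')['frame'][:,:,::-1]
cv2.imwrite('pics/v6.png',np.hstack([cv2.resize(a,(480,360)),cv2.resize(b[130:280,320:450],(312,360))]))
import pickle;pickle.dump((s,c),open('w6.pkl','wb'))
E
```

```text
[0.40311705 0.31213095 0.23732358] [ 1.79968137e+02 -5.40093166e-02 -9.45027092e+01] 0.08754428050917454
```

View pics/v6.png

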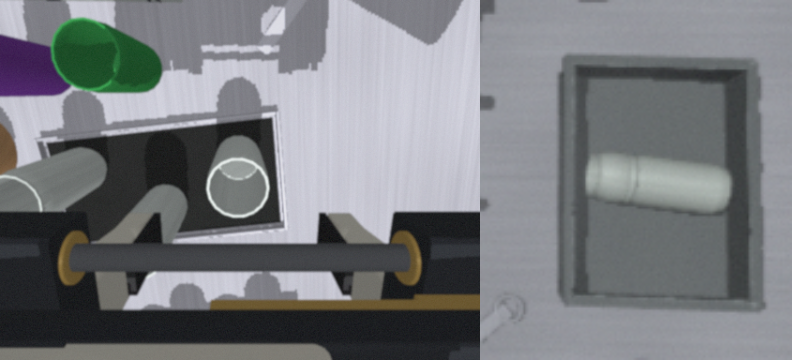

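>>> carry_out:
  commands: [0,0,-0.5,0,-1,0,0,-1,0,-1,0,0,-0.9,0,-1,0,0,-0.5,0,-1,0,0,-0.37,0,-1,0,0,0,0,-1,0,0,0,0,-1]

```text
time_s: 27.55
tcp_pos: [0.4039, 0.3114, 0.1075]
eef_rot: [-180.0, 0.0, -94.6]
contact_force: [-0.3, 0.1, 0.7]
gripper_width: 0.0874
```

>>> carry_out:
  commands: [0,0,0,0,0,0,0,0,0,0,0,0,0,0,0,0,0,0,0,0,0,0,0,0,0,0,0,0,0,0,0,0,0,0,0]
  grip_force: 5

```text
time_s: 28.25
tcp_pos: [0.4036, 0.3121, 0.1071]
eef_rot: [-180.0, 0.0, -94.6]
contact_force: [0.0, -0.4, 1.4]
gripper_width: 0.0528
```

>>> carry_out:
  commands: [0,0,0.2,0,0,0,0,0.6,0,0,0,0,1,0,0,0,0,1,0,0,0,0,1,0,0,0.1,-0.3,0.75,0,0,0.4,-0.7,0,0,0,0.5,-0.9,0,0,0]

```text
time_s: 29.05
tcp_pos: [0.4437, 0.2361, 0.2908]
eef_rot: [-179.9, 0.1, -94.4]
contact_force: [0.5, 0.4, -0.5]
gripper_width: 0.053
```

>>> carry_out:
  commands: [0.6,-0.95,0,0,0,0.6,-0.95,0,0,0,0.6,-0.95,0,0,0,0.6,-0.95,0,0,0,0.6,-0.95,0,0,0,0.6,-0.95,0,0,0,0.6,-0.95,0,0,0,0.4,-0.8,0,0,0]

```text
time_s: 29.85
tcp_pos: [0.6284, -0.0643, 0.289]
eef_rot: [180.0, -0.0, -94.6]
contact_force: [-0.4, 0.0, -0.3]
gripper_width: 0.0528
```

>>> carry_out:
  commands: [0.26,-0.58,0,0,0,0,0,0,0,0,0,0,0,0,0]

```text
time_s: 30.15
tcp_pos: [0.6377, -0.0859, 0.2888]
eef_rot: [180.0, -0.0, -94.7]
contact_force: [-0.3, 0.2, -0.1]
gripper_width: 0.0529
```

```bash
python3 - <<'E'
from h import *
s=telemetry.get_state();print(s['tcp_pos'],s['eef_rot'],s['gripper_width']); c=snap('wrist','w7.png')
a=cv2.imread('pics/w7.png');b=snap('scene','s7.png')['frame'][:,:,::-1]
cv2.imwrite('pics/v7.png',np.hstack([cv2.resize(a,(480,360)),cv2.resize(b[110:270,130:270],(315,360))]))
import pickle;pickle.dump((s,c),open('w7.pkl','wb'))
E
```

```text
[ 0.63766275 -0.08585416  0.28879074] [ 1.79952854e+02 -3.39374956e-04 -9.46550628e+01] 0.05288272039155463
```

View pics/v7.png

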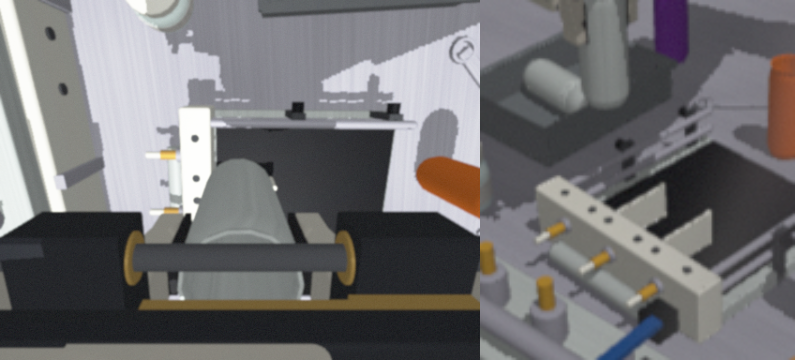

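```bash
python3 - <<'E'
from h import *
import pickle
s,c=pickle.load(open('w7.pkl','rb'));k=512/480
for u,v,z in [(211,110,.072),(216,170,.072),(300,126,.07),(405,127,.07),(275,187,.065)]: print(wray(s,c,u*k,v*k,z))
E
```

```text
[ 0.66329295 -0.14153807  0.072     ]
[ 0.66483968 -0.07156649  0.072     ]
[ 0.56320024 -0.11511836  0.07      ]
[ 0.4424361  -0.10402499  0.07      ]
[ 0.59512337 -0.04231863  0.065     ]
```

>>> carry_out:
  commands: [-0.05,0.04,-0.5,0,0,0,0,-1,0,0,0,0,-1,0,0,0,0,-0.8,0,0,0,0,-0.5,0,0,0,0,-0.29,0,0,0,0,0,0,0,0,0,0,0,0]

```text
time_s: 31.05
tcp_pos: [0.6365, -0.0832, 0.1266]
eef_rot: [-179.9, 0.0, -94.5]
contact_force: [-0.4, -0.8, -1.0]
gripper_width: 0.0526
```

>>> carry_out:
  commands: [0,0,-0.02,0,0,0,0,0,0,-0.3,0,0,0,0,-0.4,0,0,0,0,-0.7,0,0,0,0,-0.8,0,0,0,0,-0.8]

```text
time_s: 31.65
tcp_pos: [0.6359, -0.0838, 0.1246]
eef_rot: [-180.0, 0.0, -94.6]
contact_force: [0.2, -0.1, -0.1]
gripper_width: 0.0771
```

>>> carry_out:
  commands: [0,0,0.5,0,-0.8,0,0,1,0,-1,0,0,1,0,-1,-0.1,0.5,0,0,-1,-0.2,1,0,0,-1,-0.2,1,0,0,-1,-0.2,1,0,0,-1,-0.4,1,0,0,-1]

```text
time_s: 32.45
tcp_pos: [0.5919, 0.0977, 0.2245]
eef_rot: [-180.0, -0.0, -94.6]
contact_force: [1.2, 0.9, -0.9]
gripper_width: 0.0878
```

>>> carry_out:
  commands: [0,1,0,0,-1,0,1,0,0,-1,0,1,0,0,-1,0,1,0,0,-1,-0.05,1,0,0,-1,0,0.37,0,0,-1,0,0,0,0,-1,0,0,0,0,-1]

```text
time_s: 33.25
tcp_pos: [0.5897, 0.3107, 0.2242]
eef_rot: [180.0, -0.0, -94.5]
contact_force: [0.2, -1.2, -0.9]
gripper_width: 0.0875
```

```bash
python3 - <<'E'
from h import *
s=telemetry.get_state();print(s['tcp_pos'],s['eef_rot'],s['gripper_width']); c=snap('wrist','w8.png')
a=cv2.imread('pics/w8.png');t=snap('top','t8.png');b=t['frame'][:,:,::-1]
cv2.imwrite('pics/v8.png',np.hstack([cv2.resize(a,(400,300)),cv2.resize(b[95:225,200:330],(400,400),interpolation=cv2.INTER_CUBIC)[:300]]))
import pickle;pickle.dump((s,c,t),open('w8.pkl','wb'))
E
```

```text
[0.5897193  0.31073084 0.22422769] [ 1.79968943e+02 -3.55950169e-02 -9.45476255e+01] 0.08752949011070378
```

View pics/v8.png

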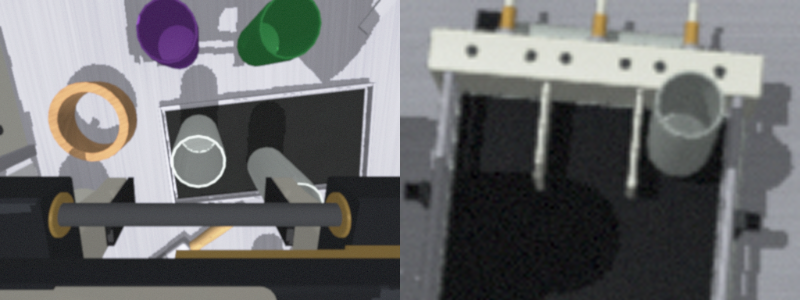

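```bash
python3 - <<'E'
from h import *
import pickle
s,c,t=pickle.load(open('w8.pkl','rb'))
def f(u,v,z): return np.round(ray(t,200+(u-400)*.325-.35,95+v*.325-.35,z),4)
for a in [(690,104,.154),(429,70,.072),(762,97,.072),(545,85,.065),(641,92,.065),(540,187,.065),(632,193,.065)]: print(a,f(*a))
k=1.28; print('rim',wray(s,c,199*k,161*k,.138))
E
```

```text
(690, 104, 0.154) [ 0.637  -0.0837  0.154 ]
(429, 70, 0.072) [0.6897 0.1202 0.072 ]
(762, 97, 0.072) [ 0.6665 -0.1475  0.072 ]
(545, 85, 0.065) [0.6791 0.0266 0.065 ]
(641, 92, 0.065) [ 0.673  -0.0512  0.065 ]
(540, 187, 0.065) [0.5949 0.03   0.065 ]
(632, 193, 0.065) [ 0.5899 -0.0438  0.065 ]
rim [0.58860029 0.3127     0.138     ]
```

>>> carry_out:
  commands: [0,0.02,-0.5,0,-1,0,0,-1,0,-1,0,0,-0.8,0,-1,0,0,-0.4,0,-1,0,0,-0.22,0,-1,0,0,0,0,-1,0,0,0,0,-1]

```text
time_s: 34.05
tcp_pos: [0.5906, 0.3118, 0.1089]
eef_rot: [-179.9, 0.1, -94.6]
contact_force: [0.3, -0.1, 0.6]
gripper_width: 0.0878
```

>>> carry_out:
  commands: [0,0,0,0,0,0,0,0,0,0,0,0,0,0,0,0,0,0,0,0,0,0,0,0,0,0,0,0,0,0,0,0,0,0,0]

```text
time_s: 34.75
tcp_pos: [0.59, 0.312, 0.1079]
eef_rot: [-180.0, 0.0, -94.6]
contact_force: [-0.1, -0.1, 1.2]
gripper_width: 0.0528
```

>>> carry_out:
  commands: [0,0,0.2,0,0,0,0,0.6,0,0,0,0,1,0,0,0,0,1,0,0,0,0,1,0,0,0,-0.3,0.75,0,0,0.1,-0.7,0,0,0,0.2,-1,0,0,0]

```text
time_s: 35.55
tcp_pos: [0.6019, 0.2326, 0.2917]
eef_rot: [-179.9, 0.1, -94.4]
contact_force: [0.2, 0.1, -1.3]
gripper_width: 0.0531
```

>>> carry_out:
  commands: [0.2,-1,0,0,0,0.2,-1,0,0,0,0.2,-1,0,0,0,0.2,-1,0,0,0,0.2,-1,0,0,0,0.075,-0.7,0,0,0,0,-0.31,0,0,0,0,0,0,0,0]

```text
time_s: 36.35
tcp_pos: [0.6447, -0.0101, 0.2901]
eef_rot: [-180.0, 0.0, -94.7]
contact_force: [-0.0, 0.5, -0.1]
gripper_width: 0.0531
```

>>> carry_out:
  commands: [0,0.02,-0.5,0,0,0,0,-1,0,0,0,0,-1,0,0,0,0,-0.8,0,0,0,0,-0.5,0,0,0,0,-0.3,0,0,0,0,0,0,0,0,0,0,0,0]

```text
time_s: 37.15
tcp_pos: [0.6455, -0.0071, 0.1268]
eef_rot: [-179.9, 0.0, -94.5]
contact_force: [-0.3, -0.6, 0.3]
gripper_width: 0.0525
```

>>> carry_out:
  commands: [0,0,-0.02,0,0,0,0,0,0,-0.3,0,0,0,0,-0.4,0,0,0,0,-0.7,0,0,0,0,-0.8,0,0,0,0,-0.8]

```text
time_s: 37.75
tcp_pos: [0.6449, -0.0078, 0.1251]
eef_rot: [-180.0, -0.0, -94.6]
contact_force: [0.5, 0.1, -0.2]
gripper_width: 0.077
```

>>> carry_out:
  commands: [0,0,0.5,0,-0.8,0,0,1,0,-1,0,0,1,0,-1,-0.2,0.5,0,0,-1,-0.37,0.9,0,0,-1,-0.4,1,0,0,-1,-0.4,1,0,0,-1,-0.4,1,0,0,-1]

```text
time_s: 38.55
tcp_pos: [0.5733, 0.1695, 0.2251]
eef_rot: [-180.0, 0.0, -94.6]
contact_force: [0.8, 0.5, -1.6]
gripper_width: 0.0877
```

>>> carry_out:
  commands: [-0.4,1,0,0,-1,-0.4,1,0,0,-1,-0.4,1,0,0,-1,-0.4,1,0,0,-1,-0.3,0.9,0,0,-1,0,0,0,0,-1,0,0,0,0,-1]

```text
time_s: 39.25
tcp_pos: [0.4975, 0.3651, 0.2247]
eef_rot: [180.0, -0.0, -94.5]
contact_force: [-0.1, 0.3, 0.2]
gripper_width: 0.0874
```

```bash
python3 - <<'E'
from h import *
s=telemetry.get_state();print(s['tcp_pos'],s['eef_rot'],s['gripper_width']); c=snap('wrist','w9.png')
a=cv2.imread('pics/w9.png');t=snap('top','t9.png');b=t['frame'][:,:,::-1]
cv2.imwrite('pics/v9.png',np.hstack([cv2.resize(a,(400,300)),cv2.resize(b[95:225,200:330],(400,400),interpolation=cv2.INTER_CUBIC)[:300]]))
import pickle;pickle.dump((s,c,t),open('w9.pkl','wb'))
E
```

```text
[0.49754208 0.36513266 0.22467047] [ 1.79983138e+02 -2.54971723e-02 -9.44614981e+01] 0.08737845091507729
```

View pics/v9.png

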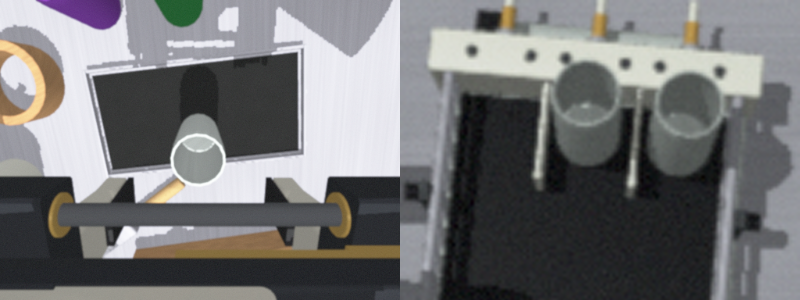

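>>> carry_out:
  commands: [0,0,-0.5,0,-1,0,0,-1,0,-1,0,0,-0.8,0,-1,0,0,-0.4,0,-1,0,0,-0.22,0,-1,0,0,0,0,-1,0,0,0,0,-1]

```text
time_s: 40.05
tcp_pos: [0.4988, 0.3643, 0.1092]
eef_rot: [-179.9, 0.1, -94.6]
contact_force: [-0.6, -1.0, 0.5]
gripper_width: 0.0877
```

>>> carry_out:
  commands: [0,0,0,0,0,0,0,0,0,0,0,0,0,0,0,0,0,0,0,0,0,0,0,0,0,0,0,0,0,0,0,0,0,0,0]

```text
time_s: 40.75
tcp_pos: [0.4982, 0.3644, 0.1083]
eef_rot: [-180.0, 0.0, -94.6]
contact_force: [-0.2, 0.0, 0.8]
gripper_width: 0.053
```

>>> carry_out:
  commands: [0,0,0.2,0,0,0,0,0.6,0,0,0,0,1,0,0,0,0,1,0,0,0,0,1,0,0,0.13,-0.34,0.75,0,0,0.4,-0.8,0,0,0,0.5,-0.9,0,0,0]

```text
time_s: 41.55
tcp_pos: [0.5394, 0.2828, 0.2923]
eef_rot: [-179.9, 0.1, -94.4]
contact_force: [0.2, 0.5, 0.0]
gripper_width: 0.0528
```

>>> carry_out:
  commands: [0.5,-0.9,0,0,0,0.5,-0.9,0,0,0,0.5,-0.9,0,0,0,0.5,-0.9,0,0,0,0.5,-0.9,0,0,0,0.3,-0.6,0,0,0,0,-0.3,0,0,0,0,0,0,0,0]

```text
time_s: 42.35
tcp_pos: [0.6512, 0.0651, 0.2903]
eef_rot: [180.0, -0.0, -94.7]
contact_force: [0.4, 0.2, 0.7]
gripper_width: 0.0528
```

>>> carry_out:
  commands: [0,0.03,-0.5,0,0,0,0,-1,0,0,0,0,-1,0,0,0,0,-0.8,0,0,0,0,-0.5,0,0,0,0,-0.3,0,0,0,0,0,0,0,0,0,0,0,0]

```text
time_s: 43.15
tcp_pos: [0.6517, 0.0686, 0.1273]
eef_rot: [-179.9, 0.0, -94.5]
contact_force: [1.0, -0.1, 0.7]
gripper_width: 0.0531
```

>>> carry_out:
  commands: [0,0,-0.02,0,0,0,0,0,0,-0.3,0,0,0,0,-0.4,0,0,0,0,-0.7,0,0,0,0,-0.8,0,0,0,0,-0.8]

```text
time_s: 43.75
tcp_pos: [0.6513, 0.0678, 0.1254]
eef_rot: [-180.0, 0.0, -94.6]
contact_force: [-0.2, -0.6, 0.1]
gripper_width: 0.0775
```

>>> carry_out:
  commands: [0,0,0.5,0,-0.8,0,0,1,0,-1,0,0,1,0,-1,-0.3,0.6,0,0,-1,-0.4,0.9,0,0,-1,-0.4,0.9,0,0,-1,-0.4,0.9,0,0,-1,-0.4,0.9,0,0,-1]

```text
time_s: 44.55
tcp_pos: [0.5745, 0.2371, 0.2255]
eef_rot: [-180.0, 0.0, -94.6]
contact_force: [1.5, 1.0, -0.9]
gripper_width: 0.0877
```

>>> carry_out:
  commands: [-0.4,0.9,0,0,-1,-0.4,0.9,0,0,-1,-0.4,0.6,0,0,-1,0,0,0,0,-1,0,0,0,0,-1]

```text
time_s: 45.05
tcp_pos: [0.5269, 0.3324, 0.2253]
eef_rot: [180.0, -0.0, -94.5]
contact_force: [-0.7, -0.1, -0.2]
gripper_width: 0.0876
```

```bash
python3 - <<'E'
from h import *
import pickle
t=snap('top','t10.png');b=t['frame'][:,:,::-1];a=snap('scene','s10.png')['frame'][:,:,::-1]
cv2.imwrite('pics/v10.png',np.hstack([cv2.resize(a[110:290,120:300],(400,400)),cv2.resize(b[95:225,200:330],(400,400),interpolation=cv2.INTER_CUBIC)]))
pickle.dump(t,open('t10.pkl','wb'))
E
```

```text
(no output)
```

View pics/v10.png

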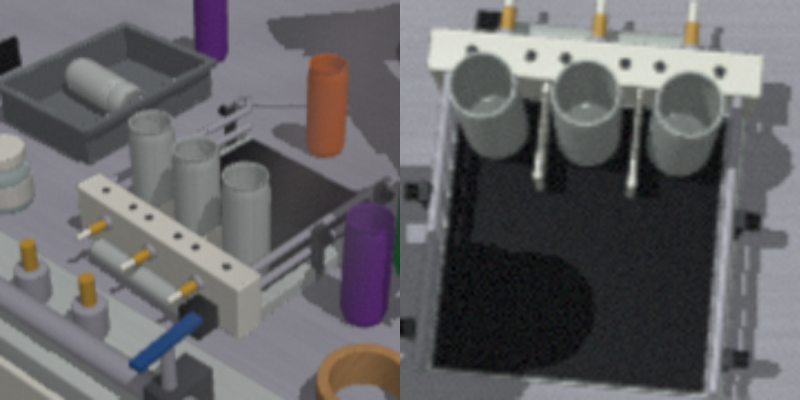

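```bash
python3 - <<'E'
from h import *
import pickle
t=pickle.load(open('t10.pkl','rb'))
def f(u,v,z): return ray(t,200+(u-400)*.325-.35,95+v*.325-.35,z)[:2]
a=np.radians(-4.7);x=np.array([np.cos(a),np.sin(a)]);y=np.array([-x[1],x[0]])
g=(f(429,70,.072)+f(762,97,.072))/2;e=(f(540,187,.065)+f(632,193,.065))/2
O1=g-.1*x;O2=e-.02*x
for O in(O1,O2):
  print(O)
  for p in [(483,88,.154),(587,95,.154),(690,104,.154)]: q=f(*p)-O;print(' rim',np.round([q@x,q@y],4))
  for p in [(497,158,.03),(586,166,.03),(680,176,.03)]: q=f(*p)-O;print(' base centre',np.round([q@x+.0265,q@y],4))
E
```

```text
[ 0.57840851 -0.00547341]
 rim [0.0648 0.0788]
 rim [0.0656 0.0023]
 rim [ 0.0648 -0.0731]
 base centre [0.0692 0.0772]
 base centre [0.0684 0.0024]
 base centre [ 0.0662 -0.0762]
[ 0.57247758 -0.00528886]
 rim [0.0707 0.0791]
 rim [0.0715 0.0026]
 rim [ 0.0707 -0.0728]
 base centre [0.0751 0.0776]
 base centre [0.0743 0.0027]
 base centre [ 0.0721 -0.0759]
```

```bash
python3 -c "
from plant import r
print(r.close_job())"
```

```text
the job is handed in; nothing more can be done
None
```

The job is handed in, about 45 s into the 136 s limit. I moved the three good cans to the tray, laid the fallen can in the scrap bin, then stood the good cans back in the infeed, one in each lane at the gate. The hand-in call gives no verdict, so the result rests on my own checks.

- **Good cans:** all three stand upright in their lanes in the last pictures. Measured from the gate edge, they sit at x = 65 to 69 mm; 58.5 mm or more is needed and 73.5 mm is touching the gate.
- **Disagreement:** measured from the divider ends instead, the same cans come out at x = 71 to 75 mm. That is about 6 mm further forward, and the highest values would be slightly into the gate, so this reference reads a little high. Both references put them within tolerance.
- **Fallen can:** it lies flat inside the bin in the last scene picture.
- **Bystanders:** no sign that the tape roll, jar or look-alikes were touched, but I did not measure them again at the end.
- **Arm:** it finished clear of everything with the gripper open. The largest force reading was about 6 N, while gripping the fallen can.

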